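# Load the block incubator, latch its hood and start the run

### The arm

A 6-joint arm with a two-finger parallel gripper is mounted at the origin on the work surface. World frame = base frame: x ahead of the robot, y to its left, z up, the work surface at z = 0. Lengths are in m, angles in rad, forces in N, time in s.
With the tool pointing down it reaches from about 0.35 to 0.95 m from the base axis. Payload 17.4 kg.
Tool frame: the origin (TCP) lies midway between the tips of the shut fingers; the grasp point (between the pads) lies 19 mm behind it (tcp_to_grasp is the distance from the TCP to the grasp point, in m); z points along the fingers, y is the line along which they close (so a half turn about z gives the same grasp; the last joint's range is limited). The gripper opens to 93 mm and grips with 3 to 60 N. Pads are 15 mm wide; open, the fingers measure 128 mm over their backs; the gripper's body (75 mm by 188 mm) begins 65 mm behind the grasp point.
Start: joints at [-0.038, 0.116, 1.442, -0, 1.584, -0.038], TCP at [0.675, -0, 0.219] pointing down, gripper open.
Joint ranges: [-2.83, 2.83], [-0.83, 2.19], [0.07, 2.5], [-1.14, 4.28], [0.01, 3], [-2.97, 2.97]. Speed limits (rad/s): [1.89, 1.89, 2.22, 3.14, 3.14, 3.14].

### API

Orientations are given as [roll, pitch, yaw] about the fixed x, y, z axes, in that order (R = Rz(yaw) Ry(pitch) Rx(roll)).
In Python, from cell import sense, snapshot, job_done, tcp_to_grasp gives the robot as it stands.
- The arm moves only by the tool carry_out, never from a script. Its argument "steps" is a list of rows, each a list of 3 entries, a list of its own where there are three numbers: the shift along the tool's x, y, z in mm, then the turn, a rotation vector about the tool's x, y, z in degrees, then the finger opening in mm, from 0 to 93. A call has exactly 8 rows; each row is the pose to reach, as a shift and turn from the pose commanded when the call began, along the tool's axes at that moment; what a row does not reach only later rows make up. A row lasts 1/8 s, in which the tool goes at most 62.5 mm and 10.7 degrees, less where a joint would pass 70% of its speed; a pose out of reach is approached as far as the arm can. A call with a gripper value outside its range is refused whole. The fingers move at their own pace and stop on an object; "newtons" is the grip in N (left out, the last holds). Time passes only in rows, so rows that repeat a pose let the fingers close, or fill a call up. It gives the time, the measured TCP pose, the force, the opening and the grip force at its end, in the units of the state.
- sense(): the state, without advancing time (a new reading comes with each control period).
- snapshot(name): name is "scene" or "side" or "wrist"; returns a dict with "img" (420x560x3 uint8, red, green, blue), "fx", "fy", "cx", "cy" (pixels), "k1" (the pictures are not rectified: a ray, as slopes to the right and down, at radius r is drawn at 1 + k1 r^2 times it, then the intrinsics apply), "origin" and "rotation" of the camera in the world. Camera axes: x right, y up, looking along -z (the intrinsics and any distortion apply to the point x, -y, -z); pixel columns grow to the right and rows downward; lengths in m; the calibration is good to about 2 mm. A picture is of the moment at which its call begins. There is no depth.
- job_done(): hands the job in; it is judged then, once.
The state is a dict: "clock": time; "q": joint angles; "qd": joint speeds; "tau": joint torques, N m; "position": TCP position; "ee_rot": TCP orientation; "ft_force": force on the tool from outside, world axes, zero at the start; "ft_torque": the same for the moment, N m; "opening": opening from 0.0 (shut) to 1.0 (fully open); "gripper_force": force on a finger pad.
Only numpy, scipy, OpenCV 4.12 (cv2) and the standard library are available. Lean on these libraries where they do the work, as an engineer would, in place of code of your own. Each camera call takes 0.05 s, during which the arm holds its last target. There are 200 camera calls.

### The job

Lower the blue tube rack into the recess of the white incubator without dropping or tipping it, swing the clear hood over it and press its free edge down until it snaps fully shut past its detent. Then push the orange bolt all the way to its locked end, and only then press the green start button fully down and let it go. Leave the other racks and the other things on the bench where they are.

Things in the scene. Friction and masses are not known exactly. Their poses are not given: they have to be found in the camera images.
- incubator: White block incubator with blue waist band, fixed; 170 mm along its x, 250 mm along its y (-145 to +105 mm), deck 60 mm high. Origin: on its underside, below the recess centre. At yaw 0 its x points away from the robot, y left, z up. The hood's hinge line is at y = +85, z = 60 mm. Bolt (line y = -112 mm, clear space at its near end) and start button stand on the deck strip y = -145 to -75 mm.
- recess (a point): Centre of the floor of the rectangular aluminium-floored recess in the incubator's deck: 112 mm along the incubator's x, 76 mm along its y, 15 mm deep (floor 45 mm above the bench). Same axes as the incubator. It takes the blue rack with 6 mm to spare on each side, long side along x, either way round.
- hood (a joint): Hood angle: 0 = fully shut, 1.9 = wide open; starts at 1.45 to 1.7. Stiff hinge (0.3 N m): stays where it is left. Closing, it meets a sprung detent at about 0.08 rad; some 6 to 12 N down at the free edge snaps it through, and it then stays shut (below 0.02). Not pressed through, it stays ajar (0.03 to 0.08 rad).
- hood_hinge (a point): Middle of the hinge line; axes turn with the hood: x along the hinge, -y from hinge to free edge, z out of the top panel. Shut, they match the incubator's axes; opening lifts the free edge up and over towards the incubator's +y. The hood is a clear box with grey edges, open below, 4 mm walls: 150 mm along x, 155 mm from hinge to free edge, 62 mm deep.
- hood_pad (a point): Small blue thumb pad (40 x 16 mm) on the outside of the hood's top panel, in the middle of its free edge: 140 mm from the hinge line along the hood's -y and 62 mm out along its z. Push and press here. Axes as hood_hinge.
- bolt (a joint): Travel of the orange bolt, m: 0 to 0.008 at the start (unlocked, near end), 0.040 = locked, fully home. It slides along the incubator's +x (away from the robot) on the deck, with about 2 N of friction.
- bolt_top (a point): Centre of the top of the orange bolt's grip, a block 18 mm along x, 22 mm along y, its top 40 mm above the deck (100 mm above the bench). At bolt value 0 it lies at x = -45, y = -112 mm in the incubator's frame. Axes as the incubator.
- start_button (a joint): Travel of the start button, m: 0 = up, 0.006 = fully down; it springs back. Fully down takes 5 N.
- start_button_top (a point): Centre of the top of the round green start button, 26 mm across, in a round housing of 48 mm, at x = +55, y = -112 mm in the incubator's frame; the top stands 42 mm above the incubator's deck when up.
- rack_blue: Blue tube rack, the one to load: block 100 mm (its x) by 64 mm (its y) by 28 mm high, with two rows of capped tubes whose caps reach 39 mm, and an upright grip fin in the middle, 60 mm along x, 12 mm thick along y, its top 68 mm above the underside. Origin: centre of the underside. About 0.25 kg. It stands on the bench.
- rack_yellow: Yellow rack of the same shape: leave alone.
- rack_green: Green rack of the same shape: leave alone.
- reagent_a: Glass bottle with blue cap, 150 mm high, bystander. Origin at the centre of its underside.
- reagent_b: White bottle with red cap, 130 mm high, bystander. Origin at the centre of its underside.
- tip_box: Grey pipette-tip box with a clear cover, 120 x 85 x 70 mm, bystander.
- pot: White plastic beaker, 85 mm high, bystander.
- marker: Black marker pen, 120 mm long, lying on the bench, bystander.
Not all that is in view belongs to the job. Of the things like the rack_blue, leave any that is pink; of the rest the smaller one is meant.

How it is judged:
By the outcome, as a careful person would: the job done as asked, in the order asked, and still so for the second after the job is handed in, with the robot touching nothing.
It also fails if it takes over 58 s, if anything falls off the work surface, if the arm or the gripper's body presses on something with over 40 N, if the wrist force passes 120 N, or if a joint passes its speed limit or range.

## Working session

There is one attempt and no reset: what is moved stays moved. The work goes in short steps, Python scripts to look and compute and a tool call to move; the robot and the scene stay as the last step left them, time stands still between calls to the robot, and variables do not carry over. Pictures are saved under pics/ and viewed, at most 12 in all, crops included, and the job is handed in when it is done.

Besides the shell and the picture viewer there is one more tool, called after "Emit:" as name([rows], argument=value, ...), one row to a line, values as JSON. carry_out: Moves the arm, as the interface text tells. Its arguments: {"type":"object","properties":{"steps":{"type":"array"},"newtons":{"type":"number"}},"required":["steps"]}

```bash
mkdir -p pics; ls; cat > h.py <<'E'
import numpy as np, cv2
from cell import sense, snapshot, job_done, tcp_to_grasp
def save(s,n): cv2.imwrite(f'pics/{n}.png', s['img'][:,:,::-1])
def ray(s,u,v):
    K=np.array([[s['fx'],0,s['cx']],[0,s['fy'],s['cy']],[0,0,1.]])
    p=cv2.undistortPoints(np.array([[[u,v]]],float),K,np.array([s['k1'],0,0,0,0.]),)[0,0]
    d=np.array(s['rotation'])@np.array([p[0],-p[1],-1.]); return np.array(s['origin']),d/np.linalg.norm(d)
def onz(s,u,v,z):
    o,d=ray(s,u,v); return o+d*(z-o[2])/d[2]
def proj(s,P):
    c=np.array(s['rotation']).T@(np.array(P)-np.array(s['origin'])); x,y=c[0]/-c[2],-c[1]/-c[2]
    f=1+s['k1']*(x*x+y*y); return np.array([s['fx']*x*f+s['cx'],s['fy']*y*f+s['cy']])
E
python3 - <<'E'
from h import *
import pickle
S={n:snapshot(n) for n in('scene','side','wrist')}
pickle.dump(S,open('s0.pkl','wb'))
for n in S: print(n,np.round(S[n]['origin'],3),np.round(S[n]['rotation'],2).tolist(),S[n]['fx'],S[n]['k1'])
cv2.imwrite('pics/a.png',cv2.resize(np.hstack([S['scene']['img'],S['side']['img']])[:,:,::-1],(800,300),interpolation=cv2.INTER_AREA))
save(S['scene'],'scene0');save(S['side'],'side0')
print(sense())
E
```

```text
pics
scene [ 1.295 -0.757  1.81 ] [0.54, -0.01, 0.79] 537.6517339487964 -0.20015401983154235
side [-0.013  1.023  1.429] [0.73, -0.01, -2.63] 463.50899416148513 -0.12034928632216692
wrist [0.674 0.069 0.383] [-0.25, 0.0, -0.0] 303.5790493501992 -0.06029654201639133
{'clock': 0.15, 'q': array([-3.77655083e-02,  1.16390995e-01,  1.44212860e+00, -5.85888380e-05,
        1.58400431e+00, -3.78058141e-02]), 'qd': array([ 1.10952050e-03, -1.15855591e-03, -1.99666277e-03,  9.00370385e-05,
       -1.30622787e-04,  1.26867215e-03]), 'tau': array([ 1.36530605e-03, -7.21765566e+01, -6.22949553e+01,  7.80155347e-02,
        2.25470052e-02,  2.06686866e-05]), 'position': array([6.74836490e-01, 2.80332537e-06, 2.18054097e-01]), 'ee_rot': array([-3.14065986e+00,  2.33443050e-05,  1.57083590e+00]), 'ft_force': array([-0.64388983,  0.16973291,  0.76422886]), 'ft_torque': array([ 0.00116982, -0.00968314, -0.02592162]), 'gripper_force': 0.0, 'opening': 1.000812130420279}
```

View pics/scene0.png

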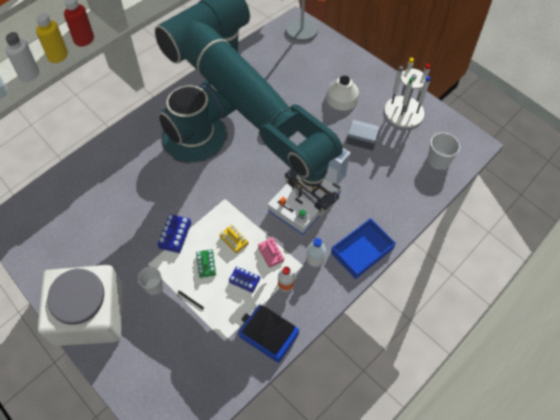

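View pics/side0.png

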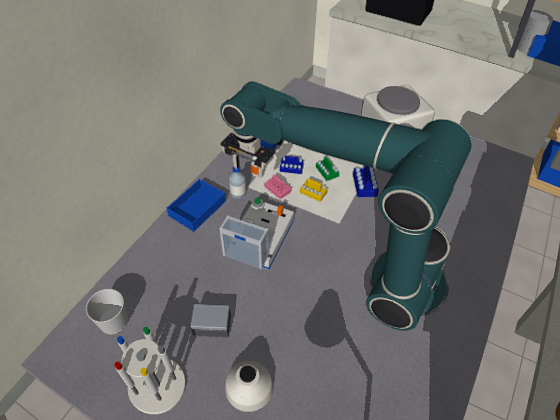

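The scene view shows two blue racks, a larger one at (174,232) and a smaller one at (245,279). There are also yellow (234,238), green (206,263) and pink (271,251) racks. The incubator is at about (297,207), with bolt at (283,202), button at (302,214) and the open hood on its far side.

```bash
python3 - <<'E'
from h import *
import pickle
S=pickle.load(open('s0.pkl','rb'))
def blobs(s,lo,hi,amin=25):
    hsv=cv2.cvtColor(s['img'],cv2.COLOR_RGB2HSV); m=cv2.inRange(hsv,np.array(lo),np.array(hi))
    n,l,st,c=cv2.connectedComponentsWithStats(cv2.morphologyEx(m,cv2.MORPH_CLOSE,np.ones((3,3))))
    return [(c[i],st[i,4],l==i) for i in range(1,n) if st[i,4]>amin]
for n in('scene','side'):
    s=S[n]
    for nm,lo,hi,z in(('blue',(105,120,30),(130,255,255),.03),('orange',(5,150,120),(18,255,255),.1),('green',(55,80,40),(85,255,255),.1)):
        for c,a,m in blobs(s,lo,hi,12):
            pts=np.argwhere(m)[:,::-1]
            W=np.array([onz(s,u,v,z)[:2] for u,v in pts],np.float32)
            r=cv2.minAreaRect(W)
            print(n,nm,np.round(c),a,'ctr@z',z,np.round(onz(s,*c,z)[:2],3),'rect',np.round(r[0],3),np.round(r[1],3),round(r[2]))
a=S['scene']['img'][170:310,145:335]; b=S['side']['img'][140:275,210:390]
a=cv2.resize(a,(800,590),interpolation=cv2.INTER_CUBIC); cv2.imwrite('pics/ca.png',a[:,:,::-1])
b=cv2.resize(b,(800,600),interpolation=cv2.INTER_CUBIC); cv2.imwrite('pics/cb.png',b[:,:,::-1])
E
```

```text
Traceback (most recent call last):
  File "h.py", line 9, in onz
    o,d=ray(s,u,v); return o+d*(z-o[2])/d[2]
                                        ~^^^
IndexError: invalid index to scalar variable.
```

```bash
python3 - <<'E'
t=open('h.py').read()
t=t.replace("np.array(s['rotation'])","RM(s['rotation'])").replace("def save","from scipy.spatial.transform import Rotation as Ro\ndef RM(r): return Ro.from_euler('xyz',r).as_matrix()\ndef save")
t+='''
def blobs(s,lo,hi,amin=25):
    hsv=cv2.cvtColor(s['img'],cv2.COLOR_RGB2HSV); m=cv2.inRange(hsv,np.array(lo),np.array(hi))
    n,l,st,c=cv2.connectedComponentsWithStats(cv2.morphologyEx(m,cv2.MORPH_CLOSE,np.ones((3,3))))
    return [(c[i],st[i,4],l==i) for i in range(1,n) if st[i,4]>amin]
'''
open('h.py','w').write(t)
E
python3 - <<'E'
from h import *
import pickle
S=pickle.load(open('s0.pkl','rb'))
for n in('scene','side'):
    s=S[n]
    for nm,lo,hi,z in(('blue',(105,120,30),(130,255,255),.03),('orange',(5,150,120),(18,255,255),.1),('green',(55,80,40),(85,255,255),.1)):
        for c,a,m in blobs(s,lo,hi,12):
            pts=np.argwhere(m)[:,::-1]
            W=np.array([onz(s,u,v,z)[:2] for u,v in pts],np.float32)
            r=cv2.minAreaRect(W)
            if abs(r[0][0])<1.3 and abs(r[0][1])<.9: print(n,nm,np.round(c),a,'ctr@z',z,np.round(onz(s,*c,z)[:2],3),'rect',np.round(r[0],3),np.round(r[1],3),round(r[2]))
a=S['scene']['img'][170:310,145:335]; b=S['side']['img'][140:275,210:390]
a=cv2.resize(a,(800,590),interpolation=cv2.INTER_CUBIC); cv2.imwrite('pics/ca.png',a[:,:,::-1])
b=cv2.resize(b,(800,600),interpolation=cv2.INTER_CUBIC); cv2.imwrite('pics/cb.png',b[:,:,::-1])
E
```

```text
scene blue [174. 234.] 532 ctr@z 0.03 [ 0.333 -0.371] rect [ 0.33  -0.367] [0.088 0.146] 30
scene blue [363. 248.] 2059 ctr@z 0.03 [0.871 0.094] rect [0.87  0.097] [0.216 0.15 ] 84
scene blue [317. 242.] 57 ctr@z 0.03 [ 0.734 -0.008] rect [ 0.736 -0.008] [0.026 0.034] 44
scene blue [245. 279.] 261 ctr@z 0.03 [ 0.656 -0.301] rect [ 0.655 -0.306] [0.095 0.057] 22
scene blue [269. 341.] 614 ctr@z 0.03 [ 0.884 -0.401] rect [ 0.857 -0.382] [0.178 0.138] 12
scene orange [282. 201.] 25 ctr@z 0.1 [ 0.547 -0.006] rect [ 0.546 -0.006] [0.015 0.026] 45
scene orange [285. 287.] 34 ctr@z 0.1 [ 0.8   -0.241] rect [ 0.801 -0.241] [0.038 0.015] 45
scene green [302. 212.] 34 ctr@z 0.1 [0.633 0.012] rect [0.633 0.011] [0.022 0.021] 46
scene green [207. 264.] 292 ctr@z 0.1 [ 0.546 -0.379] rect [ 0.543 -0.374] [0.049 0.101] 50
side blue [267. 145.] 92 ctr@z 0.03 [ 0.799 -0.349] rect [ 0.798 -0.353] [0.073 0.048] 30
side blue [291. 165.] 308 ctr@z 0.03 [ 0.645 -0.287] rect [ 0.644 -0.292] [0.096 0.102] 21
side blue [236. 169.] 35 ctr@z 0.03 [ 0.835 -0.145] rect [ 0.836 -0.146] [0.026 0.037] 33
side blue [365. 184.] 441 ctr@z 0.03 [ 0.318 -0.344] rect [ 0.325 -0.361] [0.094 0.178] 31
side blue [196. 204.] 1755 ctr@z 0.03 [0.866 0.106] rect [0.868 0.101] [0.231 0.172] 85
side blue [239. 237.] 29 ctr@z 0.03 [0.624 0.159] rect [0.624 0.159] [0.042 0.012] 8
side blue [120. 340.] 42 ctr@z 0.03 [0.736 0.708] rect [0.736 0.709] [0.018 0.028] 57
side orange [254. 170.] 48 ctr@z 0.1 [ 0.728 -0.122] rect [ 0.73  -0.124] [0.025 0.048] 31
side orange [279. 210.] 47 ctr@z 0.1 [0.531 0.017] rect [0.532 0.017] [0.018 0.049] 22
side green [327. 169.] 271 ctr@z 0.1 [ 0.47  -0.273] rect [ 0.477 -0.279] [0.071 0.128] 55
side green [257. 201.] 35 ctr@z 0.1 [0.629 0.018] rect [0.63  0.018] [0.023 0.026] 30
side green [146. 330.] 40 ctr@z 0.1 [0.649 0.656] rect [0.649 0.656] [0.016 0.027] 68
```

View pics/ca.png

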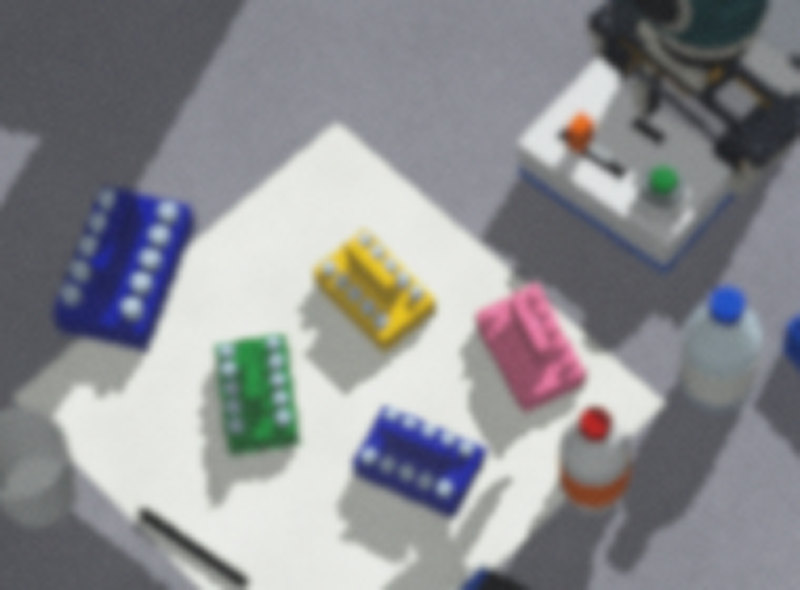

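View pics/cb.png

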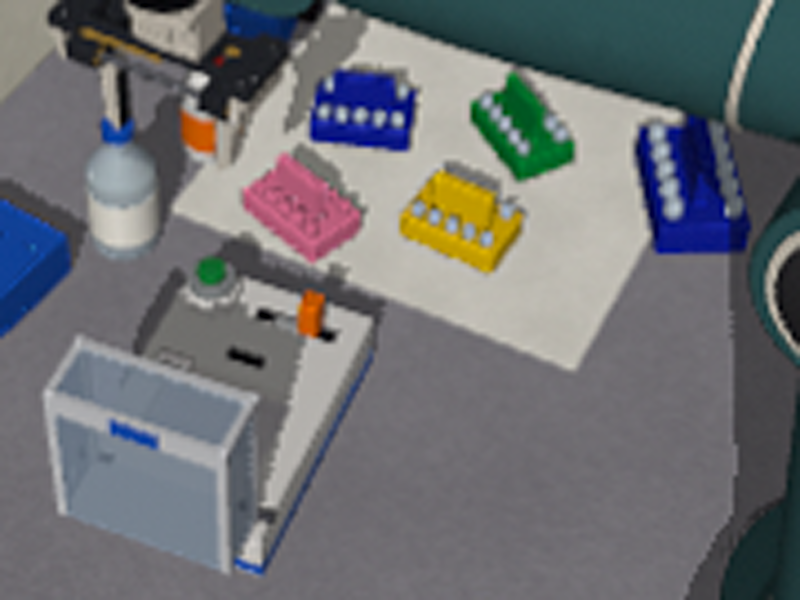

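The crops show the small blue rack at about (245,279) in the scene view. Its fin runs along world angle ≈22°, and it is next to pink and the red-capped bottle. The hood stands about vertical, its blue pad facing +y, so I'll grip the fin lengthwise to keep the gripper body clear of it. First I'll move above the rack.

Emit:
carry_out([
  [[-30, -3, 0], [0, 0, -3], 93],
  [[-80, -7, 0], [0, 0, -8], 93],
  [[-130, -11, 0], [0, 0, -12], 93],
  [[-180, -15, 0], [0, 0, -17], 93],
  [[-230, -19, 0], [0, 0, -22], 93],
  [[-275, -21, 0], [0, 0, -22], 93],
  [[-295, -21, 0], [0, 0, -22], 93],
  [[-295, -21, 0], [0, 0, -22], 93],
])

```text
clock: 1.15
position: [0.6539, -0.2957, 0.2181]
ee_rot: [-3.141, -0.001, 1.953]
ft_force: [0.2, -0.0, 0.7]
opening: 1.0
gripper_force: 0.0
```

```bash
python3 - <<'E'
from h import *
import pickle
S={n:snapshot(n) for n in('scene','side','wrist')}
pickle.dump(S,open('s1.pkl','wb'))
st=sense();print(st['clock'],st['position'],st['ee_rot'],st['q'])
s=S['wrist']
save(s,'w1')
for c,a,m in blobs(s,(105,120,30),(130,255,255),200):
    print(c,a,onz(s,*c,.03))
    W=np.array([onz(s,u,v,.028)[:2] for v,u in np.argwhere(m)],np.float32);print(cv2.minAreaRect(W))
b=np.hstack([S['side']['img'][160:280,190:320],cv2.resize(S['scene']['img'][150:270,230:360],(130,120))])
cv2.imwrite('pics/inc.png',cv2.resize(b,(800,370),interpolation=cv2.INTER_CUBIC)[:,:,::-1])
E
```

```text
1.3 [ 0.6542881  -0.29376119  0.21867403] [ 3.14147575e+00 -2.54711032e-04  1.95572793e+00] [-4.57674302e-01  2.07496189e-01  1.33916757e+00  2.56848151e-04
  1.59504120e+00 -8.42599679e-01]
[546.61149653  17.45292369] 1009 [ 0.85194065 -0.00221893  0.03      ]
((0.8507774472236633, -0.008484680205583572), (0.043590035289525986, 0.050508514046669006), 29.526382446289062)
[ 30.40580514 142.87151045] 5409 [ 0.35114978 -0.35460557  0.03      ]
((0.33198246359825134, -0.3574567437171936), (0.1070011556148529, 0.14009125530719757), 31.60478401184082)
[277.27660819 187.12982456] 3420 [ 0.64588483 -0.2946825   0.03      ]
((0.6465925574302673, -0.2968405485153198), (0.09777747839689255, 0.06495241075754166), 20.629507064819336)
[354.36670839 266.06132666] 799 [ 0.77448511 -0.35252077  0.03      ]
((0.7751437425613403, -0.34924450516700745), (0.037572767585515976, 0.05277623236179352), 21.584178924560547)
[434.49762282 266.1141046 ] 631 [ 0.87170003 -0.3143605   0.03      ]
((0.8666950464248657, -0.3188301920890808), (0.06635693460702896, 0.028807662427425385), 10.58246898651123)
[342.15921788 329.24441341] 716 [ 0.79996564 -0.44345066  0.03      ]
((0.8020986914634705, -0.44778621196746826), (0.037759359925985336, 0.05166887864470482), 21.35456085205078)
```

View pics/w1.png

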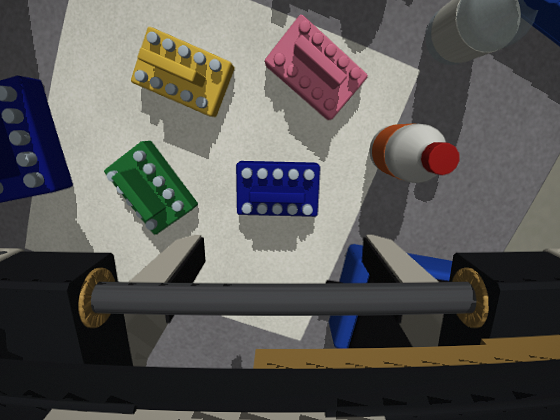

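View pics/inc.png

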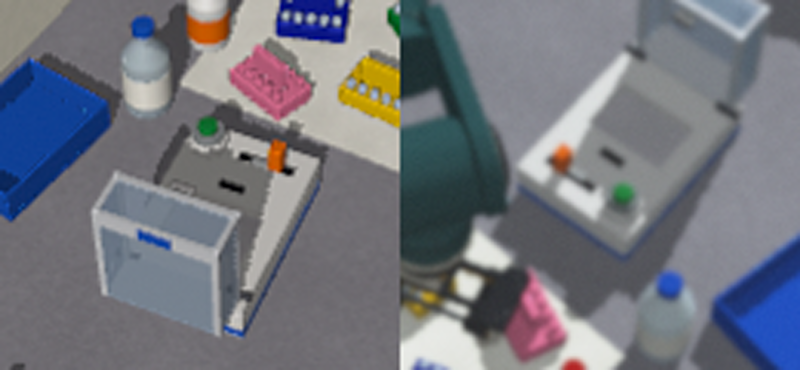

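The wrist view shows the small blue rack centred at (278,188), aligned with the tool. The crops show the incubator unobstructed, with deck corners at scene pixels of about (269,206), (304,228) and (340,187). Next I'll work out the incubator pose and the grasp shift.

```bash
python3 - <<'E'
from h import *
import pickle
S=pickle.load(open('s1.pkl','rb')); S0=pickle.load(open('s0.pkl','rb'))
def tri(a,b):
    A=np.zeros((3,3));B=np.zeros(3)
    for o,d in(a,b):
        M=np.eye(3)-np.outer(d,d);A+=M;B+=M@o
    P=np.linalg.solve(A,B);return P,[np.linalg.norm((np.eye(3)-np.outer(d,d))@(P-o))for o,d in(a,b)]
sc,si=S['scene'],S['side']
for nm,lo,hi in(('orange',(5,150,120),(18,255,255)),('green',(55,80,40),(85,255,255))):
    cs=[c for c,a,m in blobs(sc,lo,hi,10) if 270<c[0]<320 and 190<c[1]<225]
    ci=[c for c,a,m in blobs(si,lo,hi,10) if 245<c[0]<290 and 190<c[1]<225]
    print(nm,cs,ci); P,r=tri(ray(sc,*cs[0]),ray(si,*ci[0]));print(np.round(P,4),np.round(r,4))
for p in((269,206.5),(304.1,228),(339.8,187.4)): print('corner',np.round(onz(sc,*p,.06),3))
# pad in side view
print('pad side',[ (c,a) for c,a,m in blobs(si,(105,120,30),(130,255,255),8) if 220<c[0]<260 and 220<c[1]<260])
# grey recess floor mask in scene
img=cv2.resize(sc['img'][170:220,275:350],None,fx=1,fy=1)
hsv=cv2.cvtColor(img,cv2.COLOR_RGB2HSV)[:,:,2]
print(hsv[5:45:3,5:75:3])
R=Ro.from_euler('xyz',sense()['ee_rot']).as_matrix()
print('to rack (tool mm)',1000*R.T@(np.array([.6466,-.2968,.06-.019])-sense()['position']), 'sens',tcp_to_grasp)
E
```

```text
orange [array([282.16, 200.88])] [array([279.34042553, 210.        ])]
[0.5384 0.0028 0.0815] [0.0008 0.0008]
green [array([302.12121212, 212.36363636])] [array([257.22857143, 200.57142857])]
[0.6311 0.0142 0.0949] [0. 0.]
corner [ 0.511 -0.042  0.06 ]
corner [ 0.67  -0.013  0.06 ]
corner [0.642 0.216 0.06 ]
pad side [(array([239.5, 237.5]), np.int32(30))]
[[144 146 144 146 152 205 223 170 140 140 141 142 141 136 133 136 136 136
  135 119 112 111 137 146]
 [143 142 143 150 202 224 210 132 126 138 139 140 141 142 141 133 133 136
  136 115 114 127 146 145]
 [143 144 146 202 224 221 151 125 124 122 132 141 140 141 139 140 135 134
  128 113 122 148 146 147]
 [142 143 190 223 223 182 125 125 125 123 120 126 138 142 143 143 140 129
   73 101 146 147 148 148]
 [144 190 223 224 191 126 126 125 124 125 121 122 123 129 140 141 142 142
  124  81 115 149 146 144]
 [186 222 224 222 153 125 123 125 123 123 122 122 122 123 124 138 141 142
  139 119 125 150 150 146]
 [221 222 224 201 142 138 124 124 121 121 122 123 121 126 125 138 141 139
  123 108 134 148 149 146]
 [220 224 219 156 141 137 138 132 124 123 125 124 123 123 137 140 141 126
  109 107 146 148 147 149]
 [208 218 183 143 139  89  80 134 139 128 124 123 125 137 140 141 129 112
  100 141 149 148 149 147]
 [117 133 136 140 141 136  96  66 137 139 135 126 134 142 142 130 114  98
  117 152 150 150 148 145]
 [134 108 157 152 140 141 141 132 140 140 141 141 140 141 133 115  99  96
  145 150 148 149 150 150]
 [144 182 130 112 130 141 141 142 142 141 142 139 141 133 116 102  95 128
  149 149 149 149 152 148]
 [158 221 220 175 112 175 132 133 137 139 141 142 139 118 103  93  99 141
  148 148 150 151 152 151]
 [124 180 220 223 219 193 116 100 110 145 142 138 120 107  94  93 137 148
  149 150 148 150 151 153]]
to rack (tool mm) [ 2.51457683e-02 -8.28734485e+00  1.77673078e+02] sens 0.0188
```

Emit:
carry_out([
  [[0, -8, 30], [0, 0, 2], 93],
  [[0, -8, 80], [0, 0, 2], 93],
  [[0, -8, 125], [0, 0, 2], 93],
  [[0, -8, 155], [0, 0, 2], 93],
  [[0, -8, 170], [0, 0, 2], 93],
  [[0, -8, 175], [0, 0, 2], 93],
  [[0, -8, 175], [0, 0, 2], 93],
  [[0, -8, 175], [0, 0, 2], 55],
], newtons=25)

```text
clock: 2.3
position: [0.6471, -0.2982, 0.045]
ee_rot: [3.14, 0.001, 1.92]
ft_force: [-0.7, 0.1, 0.2]
opening: 0.941
gripper_force: 0.0
```

Emit:
carry_out([
  [[0, 0, 0], [0, 0, 0], 50],
  [[0, 0, 0], [0, 0, 0], 50],
  [[0, 0, 0], [0, 0, 0], 50],
  [[0, 0, 0], [0, 0, 0], 50],
  [[0, 0, -3], [0, 0, 0], 50],
  [[0, 0, -20], [0, 0, 0], 50],
  [[0, 0, -50], [0, 0, 0], 50],
  [[0, 0, -80], [0, 0, 0], 50],
], newtons=25)

```text
clock: 3.3
position: [0.6466, -0.298, 0.1256]
ee_rot: [3.141, 0.0, 1.92]
ft_force: [-0.2, -0.0, -2.5]
opening: 0.641
gripper_force: 25.0
```

Emit:
carry_out([
  [[0, 0, -40], [0, 0, 0], 50],
  [[30, 2, -90], [0, 0, 2], 50],
  [[80, 5, -130], [0, 0, 5], 50],
  [[130, 9, -145], [0, 0, 8], 50],
  [[185, 13, -145], [0, 0, 11], 50],
  [[235, 16, -145], [0, 0, 13], 50],
  [[270, 19, -145], [0, 0, 13], 50],
  [[278, 19, -145], [0, 0, 13], 50],
])

```text
clock: 4.3
position: [0.5688, -0.0286, 0.2701]
ee_rot: [3.14, 0.0, 1.695]
ft_force: [0.1, -0.8, -2.6]
opening: 0.644
gripper_force: 25.0
```

Emit:
carry_out([
  [[0, 0, 0], [0, 0, 0], 50],
  [[0, 0, 0], [0, 0, 0], 50],
  [[0, 0, 0], [0, 0, 0], 50],
  [[0, 0, 0], [0, 0, 0], 50],
  [[0, 0, 0], [0, 0, 0], 50],
  [[0, 0, 0], [0, 0, 0], 50],
  [[0, 0, 0], [0, 0, 0], 50],
  [[0, 0, 0], [0, 0, 0], 50],
])

```text
clock: 5.3
position: [0.5694, -0.0303, 0.2686]
ee_rot: [-3.142, 0.0, 1.693]
ft_force: [-0.6, -0.1, -2.2]
opening: 0.643
gripper_force: 25.0
```

```bash
python3 - <<'E'
from h import *
import pickle
S={n:snapshot(n) for n in('scene','side','wrist')}
pickle.dump(S,open('s2.pkl','wb'));st=sense();print(st['position'],st['ee_rot'])
save(S['wrist'],'w2')
O=np.array([.5625,.118]);y=np.radians(7.2);R=np.array([[np.cos(y),-np.sin(y)],[np.sin(y),np.cos(y)]])
for nm,p,z in(('recess corners',[(-56,-38),(56,-38),(56,38),(-56,38)],.06),('deck',[(-85,-145),(85,-145),(85,105),(-85,105)],.06)):
    print(nm,[np.round(proj(S['wrist'],[*(O+R@np.array(q)/1000),z])).tolist() for q in p])
E
```

```text
[ 0.56936172 -0.03026033  0.26867016] [3.14155528e+00 1.03731444e-05 1.69300416e+00]
recess corners [[246.0, 94.0], [342.0, 93.0], [344.0, 23.0], [244.0, 23.0]]
deck [[226.0, 184.0], [362.0, 183.0], [372.0, -41.0], [217.0, -41.0]]
```

View pics/w2.png

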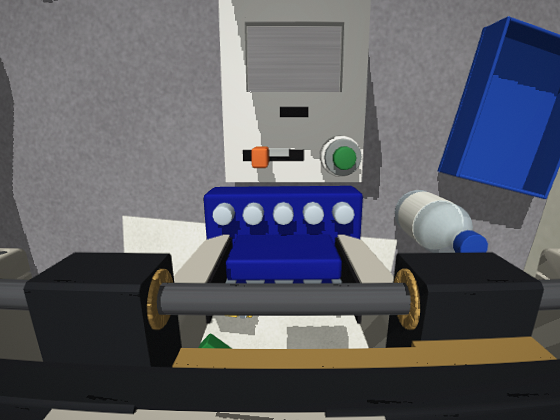

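The wrist view shows the recess at (246,22)–(344,92), within about 1.5 px of my prediction. The rack hangs level, with its caps at row 214. I'll check the rack's offset in the hand and work out the placing shift.

```bash
python3 - <<'E'
from h import *
import pickle
s=pickle.load(open('s2.pkl','rb'))['wrist'];st=sense();R=RM(st['ee_rot']);p=st['position']
hsv=cv2.cvtColor(s['img'],cv2.COLOR_RGB2HSV); m=cv2.inRange(hsv,np.array((105,120,30)),np.array((130,255,255)))
print('rows',[int(np.argmax(m[150:,c]>0))+150 for c in(230,260,283,310,340)]); r=np.where(m[195]>0)[0];r=r[(r>180)&(r<390)];print('cols row195',r.min(),r.max())
print(s['img'][184:206:2,240].tolist())
for nm,q in(('front bottom',(32,0,44.5)),('front top',(32,0,16.5)),('FB L',(32,-50,44.5)),('FB R',(32,50,44.5)),('FT L',(32,-50,16.5)),('FT R',(32,50,16.5))):
    print(nm,np.round(proj(s,p+R@np.array(q)/1000),1))
c=np.mean([onz(s,*q,.06) for q in((246,92),(341,92),(344,22),(246,22))],0);print('recess ctr',c)
e=onz(s,341,92,.06)-onz(s,246,92,.06);print('len,yaw',np.hypot(*e[:2]),np.degrees(np.arctan2(e[1],e[0])))
print('shift to TCP over O',1000*R.T@(np.array([c[0],c[1],.045+.0445])-p))
E
```

```text
rows [187, 186, 186, 186, 186]
cols row195 204 362
[[78, 77, 78], [63, 66, 94], [17, 23, 118], [18, 24, 121], [19, 26, 123], [22, 31, 149], [22, 31, 152], [20, 28, 135], [19, 27, 133], [21, 29, 134], [21, 29, 134]]
front bottom [284.6 183.4]
front top [284.8 191.4]
FB L [213.3 183.5]
FB R [356.  183.5]
FT L [203.1 191.5]
FT R [366.5 191.5]
recess ctr [0.56255917 0.11952956 0.06      ]
len,yaw 0.1111219921891795 7.072828368295997
shift to TCP over O [149.50386106  11.50145959 179.16904087]
```

Emit:
carry_out([
  [[30, 3, 0], [0, 0, 0], 50],
  [[75, 7, 0], [0, 0, 0], 50],
  [[115, 10, 0], [0, 0, 0], 50],
  [[142, 12, 0], [0, 0, 0], 50],
  [[151, 12.5, 0], [0, 0, 0], 50],
  [[151.5, 12.5, 20], [0, 0, 0], 50],
  [[151.5, 12.5, 50], [0, 0, 0], 50],
  [[151.5, 12.5, 70], [0, 0, 0], 50],
])

```text
clock: 6.45
position: [0.5628, 0.1206, 0.196]
ee_rot: [-3.14, 0.0, 1.692]
ft_force: [-0.2, -0.1, -1.7]
opening: 0.644
gripper_force: 25.0
```

```bash
python3 - <<'E'
from h import *
import pickle
s=pickle.load(open('s2.pkl','rb'))['side']
O=np.array([.5625,.1195,0]);R=RM([0,0,np.radians(7.07)])
c=[c for c,a,m in blobs(s,(105,120,30),(130,255,255),8) if 220<c[0]<260 and 220<c[1]<260]
print(c)
for t in np.arange(1.4,1.75,.05):
    y=85-140*np.cos(t)+63*np.sin(t);z=60+140*np.sin(t)+63*np.cos(t)
    print(round(t,2),round(y),round(z),proj(s,O+R@np.array([0,y,z])/1000))
print(sense()['position'],sense()['ft_force'])
E
```

```text
[array([239.5, 237.5])]
1.4 123 209 [242.68815934 231.14474649]
1.45 131 207 [241.77432901 233.14132647]
1.5 138 204 [240.87751725 235.18731846]
1.55 145 201 [240.00068586 237.27640577]
1.6 152 198 [239.14674219 239.40204924]
1.65 159 195 [238.31852275 241.5575196 ]
1.7 166 191 [237.51877705 243.73593169]
1.75 172 187 [236.75015193 245.93028047]
[0.56280856 0.12057442 0.19595339] [-0.23915639 -0.11928277 -1.67332898]
```

Emit:
carry_out([
  [[0, 0, 30], [0, 0, 0], 50],
  [[0, 0, 60], [0, 0, 0], 50],
  [[0, 0, 78], [0, 0, 0], 50],
  [[0, 0, 88], [0, 0, 0], 50],
  [[0, 0, 94], [0, 0, 0], 50],
  [[0, 0, 99], [0, 0, 0], 50],
  [[0, 0, 103], [0, 0, 0], 50],
  [[0, 0, 106], [0, 0, 0], 50],
])

```text
clock: 7.45
position: [0.5634, 0.1217, 0.0928]
ee_rot: [3.141, -0.0, 1.693]
ft_force: [0.3, -0.5, -2.0]
opening: 0.645
gripper_force: 25.0
```

Emit:
carry_out([
  [[0, 0, 1], [0, 0, 0], 50],
  [[0, 0, 2], [0, 0, 0], 50],
  [[0, 0, 3], [0, 0, 0], 50],
  [[0, 0, 3.5], [0, 0, 0], 50],
  [[0, 0, 3.5], [0, 0, 0], 50],
  [[0, 0, 3.5], [0, 0, 0], 50],
  [[0, 0, 3.5], [0, 0, 0], 50],
  [[0, 0, 3.5], [0, 0, 0], 50],
])

```text
clock: 8.45
position: [0.5633, 0.1216, 0.0892]
ee_rot: [3.142, 0.0, 1.693]
ft_force: [0.9, 0.8, -2.7]
opening: 0.646
gripper_force: 25.0
```

Emit:
carry_out([
  [[0, 0, 0.5], [0, 0, 0], 50],
  [[0, 0, 1], [0, 0, 0], 50],
  [[0, 0, 1.5], [0, 0, 0], 50],
  [[0, 0, 2], [0, 0, 0], 50],
  [[0, 0, 2], [0, 0, 0], 50],
  [[0, 0, 2], [0, 0, 0], 50],
  [[0, 0, 2], [0, 0, 0], 50],
  [[0, 0, 2], [0, 0, 0], 50],
])

```text
clock: 9.45
position: [0.5634, 0.1216, 0.0888]
ee_rot: [3.141, 0.0, 1.693]
ft_force: [-10.1, -1.7, 15.6]
opening: 0.641
gripper_force: 25.0
```

```bash
python3 - <<'E'
from h import *
S={n:snapshot(n) for n in('scene','side','wrist')}
print(sense()['position'],sense()['ft_force'])
a=cv2.resize(S['side']['img'][165:265,215:315],(400,400),interpolation=cv2.INTER_CUBIC);b=cv2.resize(S['wrist']['img'],(400,400))
cv2.imwrite('pics/p1.png',np.hstack([a,b])[:,:,::-1])
E
```

```text
[0.5633372  0.12164005 0.08880755] [-10.40533744  -2.21801118  15.67730755]
```

View pics/p1.png

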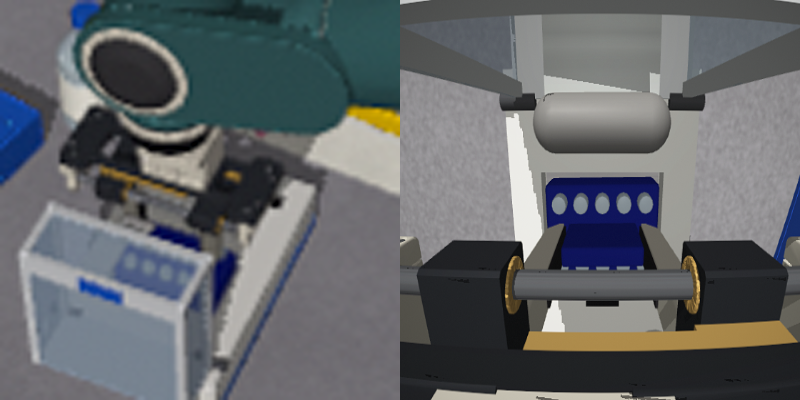

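The right half shows the rack's front edge between the recess walls, and the left half shows the hood still upright. The floor carries it (15 N), so I'll ease off, release and rise.

Emit:
carry_out([
  [[0, 0, -1], [0, 0, 0], 50],
  [[0, 0, -1.8], [0, 0, 0], 50],
  [[0, 0, -1.8], [0, 0, 0], 64],
  [[0, 0, -1.8], [0, 0, 0], 85],
  [[0, 0, -1.8], [0, 0, 0], 85],
  [[0, 0, -1.8], [0, 0, 0], 85],
  [[0, 0, -10], [0, 0, 0], 85],
  [[0, 0, -40], [0, 0, 0], 85],
])

```text
clock: 10.6
position: [0.5626, 0.1215, 0.1266]
ee_rot: [-3.139, 0.0, 1.693]
ft_force: [0.4, 0.1, -0.1]
opening: 0.914
gripper_force: 0.0
```

Emit:
carry_out([
  [[0, 0, -50], [0, 0, 0], 85],
  [[0, 0, -105], [0, 0, 0], 85],
  [[0, 0, -145], [0, 0, 0], 0],
  [[0, 0, -165], [0, 0, 0], 0],
  [[0, 0, -170], [0, 0, 0], 0],
  [[0, 0, -170], [0, 0, 0], 0],
  [[0, 0, -170], [0, 0, 0], 0],
  [[0, 0, -170], [0, 0, 0], 0],
])

```text
clock: 11.6
position: [0.5631, 0.1216, 0.2961]
ee_rot: [-3.14, 0.0, 1.693]
ft_force: [-0.0, -0.5, 0.6]
opening: 0.322
gripper_force: 0.0
```

```bash
python3 - <<'E'
from h import *
S={n:snapshot(n) for n in('side','wrist')}
st=sense();p=st['position'];print(st['clock'],p,st['ee_rot'],st['ft_force'],st['opening'])
a=cv2.resize(S['side']['img'][165:265,215:315],(400,400),interpolation=cv2.INTER_CUBIC);b=cv2.resize(S['wrist']['img'],(400,400))
cv2.imwrite('pics/p2.png',np.hstack([a,b])[:,:,::-1])
O=np.array([.5625,.1195,0]);R=RM([0,0,np.radians(7.07)]);T=RM(st['ee_rot'])
def go(l): return np.round(1000*T.T@(O+R@np.array(l)/1000-p)).tolist()
print('behind',go([0,175,255]))
for t in(1.56,1.4,1.2,1,.8,.6,.4,.2,.1):
    n=63+8
    y=85-140*np.cos(t)+n*np.sin(t);z=60+140*np.sin(t)+n*np.cos(t)
    print(t,round(y),round(z),go([0,y,z]))
E
```

```text
11.7 [0.56321169 0.12161979 0.2966115 ] [-3.14084088e+00  4.23242590e-06  1.69299236e+00] [ 0.0031202  -0.12297928  0.22349299] 0.23099726958305383
behind [173.0, -1.0, 42.0]
1.56 154 201 [152.0, -1.0, 96.0]
1.4 131 210 [129.0, -1.0, 87.0]
1.2 100 216 [98.0, -1.0, 80.0]
1 69 216 [67.0, -1.0, 80.0]
0.8 38 210 [36.0, -1.0, 87.0]
0.6 10 198 [8.0, -1.0, 99.0]
0.4 -16 180 [-18.0, -1.0, 117.0]
0.2 -38 157 [-40.0, -1.0, 139.0]
0.1 -47 145 [-49.0, -1.0, 152.0]
```

View pics/p2.png

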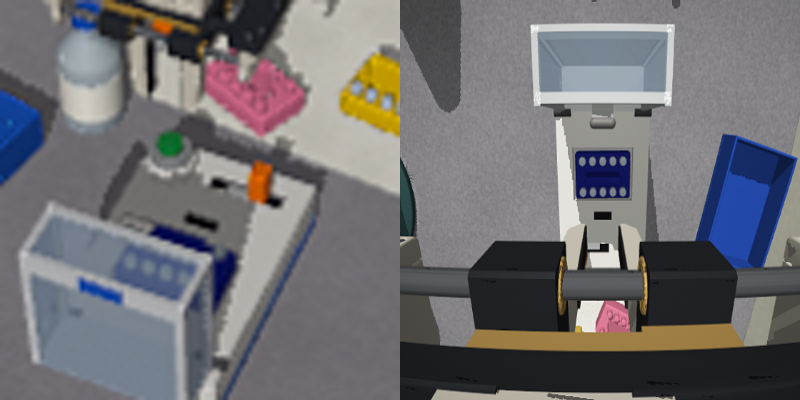

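The rack sits flat in the recess, seen at (603,175) with an even margin, and the hood is undisturbed. Next I'll go behind the hood with shut fingers.

Emit:
carry_out([
  [[30, 0, 0], [0, 0, 0], 0],
  [[80, 0, 0], [0, 0, 0], 0],
  [[130, -1, 0], [0, 0, 0], 0],
  [[170, -1, 0], [0, 0, 0], 0],
  [[187, -1, 15], [0, 0, 0], 0],
  [[187, -1, 50], [0, 0, 0], 0],
  [[187, -1, 85], [0, 0, 0], 0],
  [[187, -1, 100], [0, 0, 0], 0],
])

```text
clock: 12.7
position: [0.539, 0.3061, 0.1943]
ee_rot: [-3.139, 0.001, 1.692]
ft_force: [0.1, 0.0, 0.8]
opening: 0.001
gripper_force: 0.0
```

Emit:
carry_out([
  [[-15, 0, 0], [0, 0, 0], 0],
  [[-32, 0, -2], [0, 0, 0], 0],
  [[-46, 0, -7], [0, 0, 0], 0],
  [[-60, 0, -13], [0, 0, 0], 0],
  [[-75, 0, -17], [0, 0, 0], 0],
  [[-89, 0, -20], [0, 0, 0], 0],
  [[-104, 0, -20], [0, 0, 0], 0],
  [[-120, 0, -20], [0, 0, 0], 0],
])

```text
clock: 13.7
position: [0.5542, 0.187, 0.217]
ee_rot: [-3.141, 0.0, 1.693]
ft_force: [0.2, 3.2, -0.3]
opening: 0.007
gripper_force: 0.7
```

Emit:
carry_out([
  [[-15, 0, 3], [0, 0, 0], 0],
  [[-31, 0, 7], [0, 0, 0], 0],
  [[-45, 0, 13], [0, 0, 0], 0],
  [[-59, 0, 19], [0, 0, 0], 0],
  [[-72, 0, 28], [0, 0, 0], 0],
  [[-85, 0, 37], [0, 0, 0], 0],
  [[-97, 0, 48], [0, 0, 0], 0],
  [[-107, 0, 59], [0, 0, 0], 0],
])

```text
clock: 14.7
position: [0.5672, 0.081, 0.1572]
ee_rot: [-3.141, 0.0, 1.693]
ft_force: [-0.4, -0.0, 0.3]
opening: 0.004
gripper_force: 0.2
```

```bash
python3 - <<'E'
from h import *
S={n:snapshot(n) for n in('side','wrist')}
st=sense();p=st['position'];print(st['clock'],p,st['ee_rot'],st['ft_force'])
a=cv2.resize(S['side']['img'][165:265,215:315],(400,400),interpolation=cv2.INTER_CUBIC);b=cv2.resize(S['wrist']['img'],(400,400))
cv2.imwrite('pics/p3.png',np.hstack([a,b])[:,:,::-1])
O=np.array([.5625,.1195,0]);R=RM([0,0,np.radians(7.07)]);T=RM(st['ee_rot'])
def go(l): return np.round(1000*T.T@(O+R@np.array(l)/1000-p)).tolist()
print('local',R.T@(p-O)*1000,'pad',go([0,-55,122]))
E
```

```text
14.8 [0.56677081 0.08080959 0.15642337] [-3.13956086e+00  1.64382180e-04  1.69210666e+00] [-0.33965622 -0.06348287  0.32650482]
local [ -0.52374972 -38.92188802 156.42337296] pad [-16.0, 1.0, 34.0]
```

View pics/p3.png

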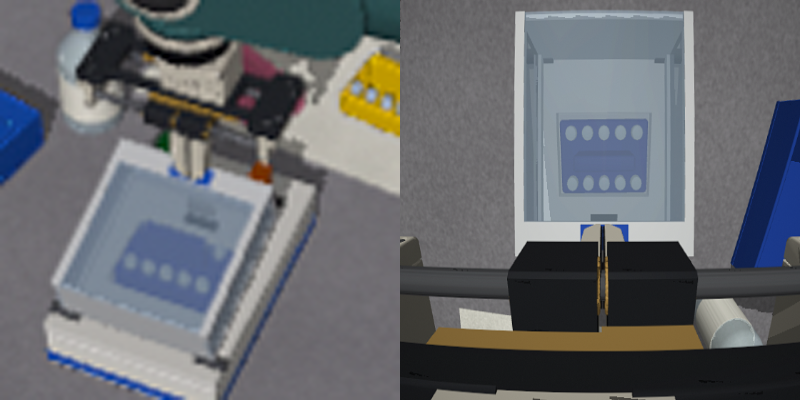

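The hood is nearly shut, with the fingers on the blue pad at (605,232) and the rack inside. Now the press.

Emit:
carry_out([
  [[-8, 1, 9], [0, 0, 0], 0],
  [[-13, 1, 17], [0, 0, 0], 0],
  [[-15, 1, 23], [0, 0, 0], 0],
  [[-16, 1, 27], [0, 0, 0], 0],
  [[-16, 1, 30], [0, 0, 0], 0],
  [[-16, 1, 32], [0, 0, 0], 0],
  [[-16, 1, 34], [0, 0, 0], 0],
  [[-16, 1, 35], [0, 0, 0], 0],
])

```text
clock: 15.8
position: [0.57, 0.0662, 0.1228]
ee_rot: [-3.141, -0.0, 1.693]
ft_force: [-0.2, 0.2, 0.2]
opening: -0.0
gripper_force: 0.0
```

Emit:
carry_out([
  [[0, 0, 1], [0, 0, 0], 0],
  [[0, 0, 2], [0, 0, 0], 0],
  [[0, 0, 3], [0, 0, 0], 0],
  [[0, 0, 3], [0, 0, 0], 0],
  [[0, 0, 3], [0, 0, 0], 0],
  [[0, 0, 3], [0, 0, 0], 0],
  [[0, 0, 3], [0, 0, 0], 0],
  [[0, 0, 3], [0, 0, 0], 0],
])

```text
clock: 16.8
position: [0.5702, 0.0661, 0.1219]
ee_rot: [3.141, -0.0, 1.693]
ft_force: [-9.3, -0.6, 17.7]
opening: 0.006
gripper_force: 8.8
```

It met a hard stop at z = 122 mm with 18 N, above the 12 N detent, so the hood is shut. I'll lift off and then work out the bolt approach with a picture of the pad and bolt.

Emit:
carry_out([
  [[0, 0, 0], [0, 0, 0], 0],
  [[0, 0, -10], [0, 0, 0], 0],
  [[0, 0, -35], [0, 0, 0], 0],
  [[-20, -40, -40], [0, 0, 0], 0],
  [[-40, -75, -40], [0, 0, 0], 0],
  [[-55, -100, -40], [0, 0, 0], 0],
  [[-55, -105, -40], [0, 0, 0], 0],
  [[-55, -105, -40], [0, 0, 0], 0],
])

```text
clock: 17.8
position: [0.4729, -0.0011, 0.1605]
ee_rot: [3.141, -0.0, 1.693]
ft_force: [1.0, 0.0, -0.1]
opening: 0.006
gripper_force: 0.0
```

```bash
python3 - <<'E'
from h import *
S={n:snapshot(n) for n in('side','wrist')}
st=sense();p=st['position'];print(st['clock'],p,st['ee_rot'],st['ft_force'])
O=np.array([.5625,.1195,0]);R=RM([0,0,np.radians(7.07)]);T=RM(st['ee_rot'])
def go(l): return np.round(1000*T.T@(O+R@np.array(l)/1000-p),1).tolist()
print('local',R.T@(p-O)*1000,'bolt start',go([-88,-112,80]),'end',go([-31.5,-112,80]))
for n in S:
  s=S[n]
  for nm,lo,hi,z in(('orange',(5,150,120),(18,255,255),.1),('green',(55,80,40),(85,255,255),.102),('blue',(105,120,30),(130,255,255),.122)):
    for c,a,m in blobs(s,lo,hi,8):
        l=R.T@(onz(s,*c,z)-O)*1000
        if abs(l[0])<80 and -150<l[1]<20: print(n,nm,a,np.round(c),np.round(l,1))
for t in(0,.03,.06): print(t,[np.round(proj(S[n],O+R@np.array([0,85-140*np.cos(t)+62*np.sin(t),60+140*np.sin(t)+62*np.cos(t)])/1000),1) for n in S])
E
```

```text
17.9 [ 0.47312454 -0.00092486  0.16018861] [ 3.14154748e+00 -8.41395163e-05  1.69341633e+00] [ 0.50870672  0.61354664 -0.88465819]
local [-103.51801128 -108.50871745  160.18860703] bolt start [-3.5, 15.5, 80.2] end [-3.4, 72.0, 80.2]
side orange 27 [279. 208.] [ -39.9 -107.6  100. ]
side green 35 [257. 201.] [  52.4 -107.2  102. ]
side blue 30 [264. 210.] [  1.3 -58.4 122. ]
wrist orange 570 [365. 222.] [ -40.5 -109.8  100. ]
wrist green 894 [479. 222.] [  50.  -109.2  102. ]
wrist blue 1311 [437. 157.] [ -0.7 -57.3 122. ]
0 [array([264.3, 210.7]), array([438.4, 153.6])]
0.03 [array([264. , 210.3]), array([441.9, 151.2])]
0.06 [array([263.8, 210. ]), array([445.4, 148.4])]
```

Emit:
carry_out([
  [[-3, 5, 30], [0, 0, 0], 0],
  [[-3, 8, 65], [0, 0, 0], 0],
  [[-3, 10, 78], [0, 0, 0], 0],
  [[-3, 15, 80], [0, 0, 0], 0],
  [[-3, 28, 80], [0, 0, 0], 0],
  [[-3, 38, 80], [0, 0, 0], 0],
  [[-3, 47, 80], [0, 0, 0], 0],
  [[-3, 54, 80], [0, 0, 0], 0],
])

```text
clock: 18.9
position: [0.5272, 0.0023, 0.0804]
ee_rot: [-3.142, 0.0, 1.693]
ft_force: [-1.9, -0.2, 0.2]
opening: 0.005
gripper_force: 1.1
```

Emit:
carry_out([
  [[0, 4, 0], [0, 0, 0], 0],
  [[0, 8, 0], [0, 0, 0], 0],
  [[0, 11, 0], [0, 0, 0], 0],
  [[0, 13, 0], [0, 0, 0], 0],
  [[0, 15, 0], [0, 0, 0], 0],
  [[0, 16, 0], [0, 0, 0], 0],
  [[0, 16, 0], [0, 0, 0], 0],
  [[0, 16, 0], [0, 0, 0], 0],
])

```text
clock: 19.9
position: [0.5425, 0.0042, 0.0801]
ee_rot: [3.141, -0.0, 1.693]
ft_force: [0.3, -0.2, -0.1]
opening: 0.006
gripper_force: 0.1
```

Emit:
carry_out([
  [[0, 1, 0], [0, 0, 0], 0],
  [[0, 2, 0], [0, 0, 0], 0],
  [[0, 2.5, 0], [0, 0, 0], 0],
  [[0, 3, 0], [0, 0, 0], 0],
  [[0, 3.5, 0], [0, 0, 0], 0],
  [[0, 4, 0], [0, 0, 0], 0],
  [[0, 4, 0], [0, 0, 0], 0],
  [[0, 4, 0], [0, 0, 0], 0],
])

```text
clock: 20.9
position: [0.5464, 0.0047, 0.0801]
ee_rot: [3.142, -0.0, 1.693]
ft_force: [-2.4, -0.5, -0.4]
opening: 0.008
gripper_force: 0.6
```

Emit:
carry_out([
  [[0, 1, 0], [0, 0, 0], 0],
  [[0, 1.5, 0], [0, 0, 0], 0],
  [[0, 2, 0], [0, 0, 0], 0],
  [[0, 2.5, 0], [0, 0, 0], 0],
  [[0, 3, 0], [0, 0, 0], 0],
  [[0, 3, 0], [0, 0, 0], 0],
  [[0, 3, 0], [0, 0, 0], 0],
  [[0, 3, 0], [0, 0, 0], 0],
])

```text
clock: 21.9
position: [0.5486, 0.0049, 0.0801]
ee_rot: [-3.139, -0.0, 1.693]
ft_force: [-11.8, -2.0, 5.6]
opening: 0.007
gripper_force: 6.0
```

```bash
python3 - <<'E'
from h import *
st=sense();p=st['position'];O=np.array([.5625,.1195,0]);R=RM([0,0,np.radians(7.07)]);print(R.T@(p-O)*1000,st['ft_force'])
E
```

```text
[ -27.9007013  -111.97729735   80.12412172] [-11.7545112   -1.96133665   5.60167853]
```

End stop reached: 12 N resistance against 2 N friction. One last 1 mm push, then back off, up and over the button.

Emit:
carry_out([
  [[0, 1, 0], [0, 0, 0], 0],
  [[0, 1, 0], [0, 0, 0], 0],
  [[0, -12, 0], [0, 0, 0], 0],
  [[0, -14, -30], [0, 0, 0], 0],
  [[0, 0, -60], [0, 0, 0], 0],
  [[1, 40, -60], [0, 0, 0], 0],
  [[1, 75, -60], [0, 0, 0], 0],
  [[1, 80, -60], [0, 0, 0], 0],
])

```text
clock: 22.9
position: [0.6298, 0.016, 0.1397]
ee_rot: [-3.142, -0.0, 1.693]
ft_force: [-0.2, -0.6, -0.7]
opening: 0.004
gripper_force: 0.0
```

```bash
python3 - <<'E'
from h import *
s=snapshot('side');w=snapshot('wrist')
st=sense();p=st['position'];O=np.array([.5625,.1195,0]);R=RM([0,0,np.radians(7.07)]);T=RM(st['ee_rot']);print(st['clock'],R.T@(p-O)*1000,p,st['ft_force'])
print('to button',1000*T.T@(O+R@np.array([54,-111,102])/1000-p))
for n,q in(('side',s),('wrist',w)):
  for c,a,m in blobs(q,(5,150,120),(18,255,255),8):
    l=R.T@(onz(q,*c,.1)-O)*1000
    if abs(l[0])<80 and -150<l[1]<20: print(n,a,l)
E
```

```text
23.0 [  52.82594765 -111.02912946  139.80417185] [0.62858996 0.015817   0.13980417] [-0.41302273 -0.68546535 -0.38629588]
to button [2.76324980e-02 1.18973052e+00 3.78036828e+01]
side 25 [  -6.05310599 -108.51010543  100.        ]
wrist 650 [  -4.29815352 -109.75384245  100.        ]
```

Bolt measured at x ≈ -5 mm, which is its locked end. Press the button.

Emit:
carry_out([
  [[0, 1, 20], [0, 0, 0], 0],
  [[0, 1, 33], [0, 0, 0], 0],
  [[0, 1, 38], [0, 0, 0], 0],
  [[0, 1, 41], [0, 0, 0], 0],
  [[0, 1, 43], [0, 0, 0], 0],
  [[0, 1, 44], [0, 0, 0], 0],
  [[0, 1, 45], [0, 0, 0], 0],
  [[0, 1, 45], [0, 0, 0], 0],
])

```text
clock: 24.0
position: [0.6298, 0.0159, 0.0962]
ee_rot: [3.141, 0.0, 1.693]
ft_force: [-7.1, -0.1, 10.0]
opening: 0.007
gripper_force: 5.4
```

Emit:
carry_out([
  [[0, 0, 0.5], [0, 0, 0], 0],
  [[0, 0, 1], [0, 0, 0], 0],
  [[0, 0, 1], [0, 0, 0], 0],
  [[0, 0, 1], [0, 0, 0], 0],
  [[0, 0, 1], [0, 0, 0], 0],
  [[0, 0, 1], [0, 0, 0], 0],
  [[0, 0, 1], [0, 0, 0], 0],
  [[0, 0, 1], [0, 0, 0], 0],
])

```text
clock: 25.0
position: [0.6298, 0.0159, 0.096]
ee_rot: [3.141, 0.0, 1.693]
ft_force: [-10.3, -0.2, 18.4]
opening: 0.007
gripper_force: 9.1
```

Hard stop at z = 96 mm (6 mm of travel) with 18 N. Let go and clear away.

Emit:
carry_out([
  [[0, 0, -5], [0, 0, 0], 0],
  [[0, 0, -20], [0, 0, 0], 0],
  [[0, 0, -60], [0, 0, 0], 0],
  [[0, 0, -110], [0, 0, 0], 0],
  [[0, 0, -150], [0, 0, 0], 0],
  [[-20, 0, -170], [0, 0, 0], 0],
  [[-40, 0, -170], [0, 0, 0], 0],
  [[-40, 0, -170], [0, 0, 0], 0],
])

```text
clock: 26.0
position: [0.6344, -0.0258, 0.262]
ee_rot: [-3.139, -0.0, 1.691]
ft_force: [0.3, 0.2, -0.3]
opening: 0.001
gripper_force: 0.0
```

```bash
python3 - <<'E'
from h import *
S={n:snapshot(n) for n in('side','wrist')}
st=sense();print(st['clock'],st['position'],st['ft_force'])
a=cv2.resize(S['side']['img'][140:265,190:315],(400,400),interpolation=cv2.INTER_CUBIC);b=cv2.resize(S['wrist']['img'],(400,400))
cv2.imwrite('pics/p4.png',np.hstack([a,b])[:,:,::-1])
O=np.array([.5625,.1195,0]);R=RM([0,0,np.radians(7.07)])
for n in S:
  for nm,lo,hi,z in(('orange',(5,150,120),(18,255,255),.1),('green',(55,80,40),(85,255,255),.102),('blue',(105,120,30),(130,255,255),.122)):
    for c,a,m in blobs(S[n],lo,hi,8):
        l=R.T@(onz(S[n],*c,z)-O)*1000
        if abs(l[0])<80 and -150<l[1]<20: print(n,nm,a,np.round(c,1),np.round(l,1))
E
```

```text
26.1 [ 0.63424068 -0.02438655  0.2621899 ] [ 0.4864394  -0.45931578 -0.38376576]
side orange 25 [271.4 205.1] [  -6.1 -108.5  100. ]
side green 35 [257.2 200.6] [  52.4 -107.2  102. ]
side blue 31 [264.4 209.9] [  1.2 -58.6 122. ]
wrist orange 312 [230.4 155.5] [  -4.5 -110.4  100. ]
wrist green 443 [285.7 155.8] [  54.7 -110.8  102. ]
wrist blue 698 [229. 102.] [ 1.00e-01 -5.73e+01  1.22e+02]
```

View pics/p4.png

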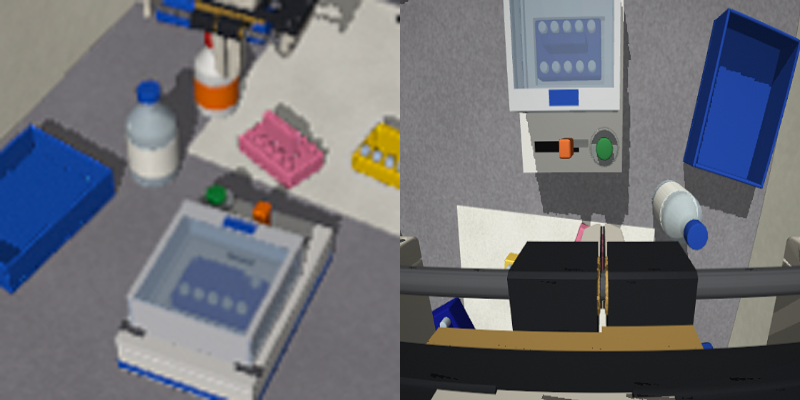

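The hood is flat shut over the rack, the bolt is at its far end (566,148), the button is back up (604,148), and the bystanders I can see haven't moved. Handing in.

```bash
python3 -c "
from cell import job_done
print(job_done())"
```

```text
the job is handed in; nothing more can be done
None
```

The blue rack is in the recess, the hood is snapped shut, the bolt is locked, the start button was then pressed fully and released, and the job was handed in at about 26 s.

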